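Clear the stop station and change over the block

TASK

First clear the sanding block off the station with the two tall end stops and lay it flat on the stack of sanding sheets. Then take the hardwood block out of the station with the two tall side cheeks, set it down upright on the bare bench and let go of it to change your grip, and seat it fully down, right way up, in the end-stop station, its long way from stop to stop. Leave the tape measure and the small cardboard screw box where they are.

Things in the scene. Friction and masses are not known exactly. Their poses are not given: they have to be found in the camera images.
- hardwood_block: dark hardwood block, 62 (x, long) x 42 (y) x 40 (z) mm, two small dark pilot marks on top; origin at the centre of its underside, z up. It starts seated in the cheek station, where only its two 42 mm wide ends are free for fingers
- sanding_block: cork sanding block on a thin wood offcut, 112 (x, long) x 62 (y) x 27 (z) mm; origin at the centre of its underside. It starts lying across the tops of the two end stops, over the pocket; grip it across its 62 mm width
- sanding_stack: low brown stack of sanding sheets, 160 (x) x 123 (y) x 24 (z) mm, fixed, lying left of the raised saw blade (a thin upright disc at y = 0.267 m, standing up to 92 mm above the bench from x = 0.37 to 0.67 m: carry things over it); origin at the centre of its underside
- cheek_station: plywood base 104 (x) x 94 (y) x 12 mm screwed to the bench, with a pocket 68 (x) x 50 (y) mm on top; two tall wood cheeks, 10 thick, 54 long and 48 mm high above the base, stand along the long sides (at +y and -y); low lips 6 mm high and 10 thick close the ends. Origin at the centre of its underside
- cheek_station_seat (a point): centre of the cheek station's pocket floor, 12 mm above the bench; x along the pocket's long way, z up. The two stations stand one on each side of the saw fence (a bar along x at y = -0.055 m, 35 wide, 68 mm high), either way about
- stop_station: plywood base 104 (x) x 94 (y) x 12 mm screwed to the bench, with a pocket 68 (x) x 50 (y) mm on top; two tall wood stops, 10 thick, 36 wide and 48 mm high above the base, stand at the ends (+x and -x); low lips 6 mm high and 10 thick run along the long sides, so a seated block can be held only by its long sides. Origin at the centre of its underside
- stop_station_seat (a point): centre of the stop station's pocket floor, 12 mm above the bench; x along the pocket's long way from stop to stop, z up
- tape_measure: rust-red tape measure standing on the bench, 35 x 73 x 55 mm; origin at the centre of its underside; a bystander
- screw_box: small blue and white cardboard box of screws, 50 x 70 x 42 mm, right of the saw fence; origin at the centre of its underside; a bystander

How it is judged:
By the outcome, as a careful person would: the job done as asked, in the order asked, and still so for the second after the job is handed in, with the robot touching nothing.
It also fails if it takes over 72 s, if anything falls off the work surface, if the arm or the gripper's body presses on something with over 40 N, if the wrist force passes 120 N, or if a joint passes its speed limit or range.

ROBOT

A 6-joint arm with a two-finger parallel gripper is mounted at the origin on a cart in front of the work surface, level with it; the furniture and walls round the work are solid. World frame = base frame: x ahead of the robot, y to its left, z up, the work surface at z = 0. Lengths are in m, angles in rad, forces in N, time in s.
With the tool pointing down it reaches from about 0.275 to 0.825 m from the base axis. Payload 4.9 kg.
Tool frame: the origin (TCP) lies between the finger pads; the fingertips stand 22 mm ahead of it and the grasp point (between the pads) lies 3 mm ahead of it; z points along the fingers, y is the line along which they close (so a half turn about z gives the same grasp; the last joint's range is limited). The gripper opens to 85 mm and grips with 20 to 120 N. Pads are 22 mm wide; open, the fingers measure 114 mm over their backs; the gripper's body (76 mm by 85 mm) begins 54 mm behind the grasp point. The pads swing forward as they close: fully open they stand 13 mm farther back than shut.
Start: joints at [-1.358, 0.326, -0.193, 1.052, 0, 1.437], TCP at [0.187, -0.517, 0.253] pointing down, gripper open.
Joint ranges: [-2.65, 2.65], [-0.97, 1.79], [-1.3, 1.35], [-1.93, 2.1], [-1.47, 1.37], [-3.14, 3.14]. Speed limits (rad/s): [2.57, 2.57, 3.14, 3.14, 3.14, 3.14].

INTERFACE

Orientations are given as a unit quaternion [x, y, z, w].
In Python, from plant import readout, cams, bot, spotter gives the robot as it stands.
- The arm moves only by the shell command python3 -m crank 'ROWS' [OPENING] [FORCE]. ROWS is JSON, a list of rows, each a list of 6 numbers: the shift along the world's x, y, z in m, then the turn, a rotation vector about the world's x, y, z in rad. A call has exactly 10 rows; each row shifts and turns the commanded pose from where the row before left it; what a row does not reach is not made up. A row lasts 1/8 s, in which the tool goes at most 62.5 mm and 10.7 degrees, less where a joint would pass 70% of its speed; a pose out of reach is approached as far as the arm can. A call is refused whole if a number of a shift passes 0.0625 or a number of a turn 0.188, either way. A call with a gripper value outside its range is refused whole. OPENING is the opening, from -1 (shut) to 1 (fully open), set as the call begins (- or left out, the last holds). The fingers move at their own pace and stop on an object; FORCE is the grip in N (left out, the last holds). Time passes only in rows, so rows that do not move let the fingers close, or fill a call up. It gives the time, the measured TCP pose, the force, the opening and the grip force at its end, in the units of the state.
- readout.get_obs(): the state, without advancing time (a new reading comes with each control period).
- cams.grab_frame(name): name is "side" or "top"; returns a dict with "pixels" (384x512x3 uint8, red, green, blue), "z_map" (384x512 float32, m along the optical axis (not along the pixel's ray), 0 where there is no reading), "fx", "fy", "cx", "cy" (pixels), "rvec" (rotation vector, rad) and "tvec" (3), from world to camera coordinates, as OpenCV has them. Camera axes: x right, y down, z forward; pixel columns grow to the right and rows downward; lengths in m; the calibration is good to about 2 mm. A picture is of the moment at which its call begins.
- bot.sign_off(): hands the job in; it is judged then, once.
Trained networks look in the newest picture that a camera, given by its name, has taken for a name from the list of things; names that differ only in an ending like _2 or _b are one class to them, and where a whole thing is asked for, a point or a joint stands for the part that bears it (a point fixed in the world has none). Each returns a list of dicts, best first, with "confidence" (0 to 1); they miss things now and then, are a little off and sometimes report something else, mostly with a low value. They report only what shows in the picture. A call takes as long as a camera call.
- spotter.boxes_of(camera, thing): "rect" ([left, top, width, height] in pixels, round what is visible of it).
- spotter.regions_of(camera, thing): "pixels" (384x512 bool, what is visible of it) and "rect" ([left, top, width, height] in pixels, round what is visible of it).
- spotter.landmark_of(camera, thing): "location" ([column, row] in pixels: a listed point, or the origin of a listed thing).
The state is a dict: "t": time; "q": joint angles; "joint_velocities": joint speeds; "joint_efforts": joint torques, N m; "tool_pos": TCP position; "eef_rot": TCP orientation; "ft_force": force on the tool from outside, world axes, zero at the start; "wrist_torque": the same for the moment, N m; "gripper_width": opening from 0.0 (shut) to 1.0 (fully open); "finger_force": force on a finger pad.
Only numpy, scipy, OpenCV 4.12 (cv2) and the standard library are available. Lean on these libraries where they do the work, as an engineer would, in place of code of your own. Each camera call takes 0.05 s, during which the arm holds its last target. There are 200 camera calls.

## Working session

There is one attempt and no reset: what is moved stays moved. The work goes in short steps, Python scripts to look and compute and a shell command to move; the robot and the scene stay as the last step left them, time stands still between calls to the robot, and variables do not carry over. Pictures are saved under pics/ and viewed, at most 10 in all, crops included, and the job is handed in when it is done.

```bash
ls; mkdir -p pics; cat > h.py <<'E'
import numpy as np,cv2
from plant import readout,cams,bot,spotter
def pts(f,mask=None):
    z=f["z_map"]; v,u=np.nonzero((z>0)&(mask if mask is not None else True))
    d=z[v,u]; c=np.stack([(u-f["cx"])/f["fx"]*d,(v-f["cy"])/f["fy"]*d,d],1)
    R=cv2.Rodrigues(np.array(f["rvec"],float))[0]
    return (c-np.array(f["tvec"]))@R, u, v
def save(f,n): cv2.imwrite("pics/"+n,f["pixels"][:,:,::-1])
E
python3 - <<'E'
from h import *
print(readout.get_obs())
fs={}
for c in("top","side"):
    f=cams.grab_frame(c); save(f,c+"0.png"); fs[c]=f
    np.savez(c+"0.npz",**f)
    for t in ["hardwood_block","sanding_block","sanding_stack","cheek_station","stop_station","tape_measure","screw_box"]:
        r=spotter.regions_of(c,t)
        for x in r[:2]:
            p,u,v=pts(f,x["pixels"]); 
            if len(p)<10: continue
            zt=np.percentile(p[:,2],97); q=p[p[:,2]>zt-.006]
            rc=cv2.minAreaRect((q[:,:2]*1000).astype(np.float32))
            print(c,t,round(x["confidence"],2),x["rect"],len(p),"ztop",zt.round(4),"rect mm",np.round(rc[0],1),np.round(rc[1],1),round(rc[2],1))
E
```

```text
pics
{'t': 0.0, 'q': array([-1.35820860e+00,  3.26934989e-01, -1.93593708e-01,  1.05197758e+00,
       -4.30590343e-06,  1.43660151e+00]), 'joint_velocities': array([ 3.96120324e-04, -1.55273656e-04,  8.44439939e-05,  1.59539143e-03,
        5.77505383e-04, -1.33067069e-03]), 'joint_efforts': array([-2.02886913e-03, -4.43394935e+01,  2.62443155e+01,  1.54485164e-02,
       -3.12306438e-04, -1.10160081e-07]), 'tool_pos': array([ 0.18682785, -0.5167221 ,  0.2525029 ]), 'eef_rot': array([ 9.85004997e-01,  1.72523695e-01, -3.56546733e-05, -8.54233104e-04]), 'ft_force': array([ 0.4710907 , -0.14491585,  0.32539405]), 'wrist_torque': array([-0.04681452, -0.06082033, -0.01710889]), 'finger_force': 0.0, 'gripper_width': 1.0002863915064497}
top hardwood_block 0.62 [318.5, 205.4, 19.6, 20.6] 308 ztop 0.0573 rect mm [ 485.5 -209.1] [43.3 62.1] 86.2
top sanding_block 0.66 [217.1, 152.9, 30.6, 36.8] 752 ztop 0.0914 rect mm [618.4  79.1] [ 60.8 107.3] 67.3
top sanding_block 0.29 [311.3, 198.1, 32.9, 35.5] 677 ztop 0.0628 rect mm [ 485.8 -212.4] [70.6 51.5] 88.9
top sanding_stack 0.81 [115.1, 172.6
[... 538 characters left out ...]
.2] 151 ztop 0.0552 rect mm [ 485.4 -208.2] [41.2 63.9] 82.6
side sanding_block 0.58 [202.8, 180.7, 34.3, 26.7] 643 ztop 0.0899 rect mm [619.4  86.2] [ 64.2 111.7] 71.4
side sanding_stack 0.95 [154.5, 250.3, 57.5, 33.0] 957 ztop 0.0278 rect mm [512.  412.2] [139.7 275.1] 48.3
side cheek_station 0.63 [281.2, 158.6, 37.5, 27.8] 500 ztop 0.0604 rect mm [ 482.9 -205.7] [75.3 49.6] 86.2
side stop_station 0.96 [199.9, 199.5, 46.5, 24.9] 544 ztop 0.0466 rect mm [605.8 105.6] [80.6 34.4] 12.4
side tape_measure 0.56 [316.9, 150.0, 19.5, 19.5] 260 ztop 0.0555 rect mm [ 427.2 -320.6] [55.3 37.9] 68.4
side screw_box 0.45 [237.3, 158.4, 20.8, 14.9] 160 ztop 0.0469 rect mm [ 663.3 -129.1] [54.3 54.5] 84.0
```

```bash
python3 - <<'E'
from h import *
a=cv2.imread("pics/top0.png")[100:280,90:400]; b=cv2.imread("pics/side0.png")[110:300,130:400]
cv2.imwrite("pics/a.png",cv2.resize(a,(775,450),interpolation=cv2.INTER_CUBIC)); cv2.imwrite("pics/b.png",cv2.resize(b,(767,540),interpolation=cv2.INTER_CUBIC))
f=np.load("top0.npz"); R=cv2.Rodrigues(f["rvec"])[0]
print("topcam",-R.T@f["tvec"])
f2=np.load("side0.npz"); R=cv2.Rodrigues(f2["rvec"])[0]
print("sidecam",-R.T@f2["tvec"])
for f in(f,f2):
    p,u,v=pts(f)
    for n,b,(z0,z1) in [("stack",(.45,.68,.285,.5),(.018,.04)),("sand",(.54,.7,0,.16),(.08,.1)),("blk",(.42,.56,-.25,-.17),(.045,.057)),("cheeks",(.42,.56,-.27,-.14),(.0575,.07)),("base_s",(.5,.72,0,.16),(.008,.025)),("fence",(.3,.7,-.09,-.02),(.06,.08))]:
        q=p[(p[:,0]>b[0])&(p[:,0]<b[1])&(p[:,1]>b[2])&(p[:,1]<b[3])&(p[:,2]>z0)&(p[:,2]<z1)]
        if len(q)>5:
            rc=cv2.minAreaRect((q[:,:2]*1000).astype(np.float32)); print(n,len(q),np.median(q[:,2]).round(4),np.round(rc[0],1),np.round(rc[1],1),round(rc[2],1))
E
```

```text
topcam [0.34128969 0.0255253  1.31689584]
sidecam [-0.10737539  1.08905961  0.99924752]
stack 1965 0.0251 [565.3 409.4] [169.4 228.4] 89.8
sand 743 0.0868 [620.4  79. ] [ 62.4 110.8] 68.4
blk 320 0.0523 [ 485.7 -213. ] [71.4 61.4] 89.2
cheeks 112 0.0611 [ 487.5 -212.4] [70.6 54.9] 88.9
base_s 318 0.0129 [612.5  80.6] [217.3 132.3] 2.2
fence 1534 0.0685 [513.8 -56.7] [ 38.1 372.1] 89.9
stack 921 0.0243 [560.8 365.3] [ 72.5 154.9] 87.7
sand 451 0.0856 [619.4  84.9] [ 65.9 117.3] 70.4
blk 185 0.0517 [ 485.2 -207.3] [76.7 62.9] 86.2
cheeks 57 0.0596 [ 483.9 -204.4] [72.2 48.8] 88.4
base_s 406 0.0126 [636.  96.] [102.5 163.5] 86.9
fence 945 0.0671 [512.2 -52.7] [ 49.3 375.1] 89.6
```

View pics/a.png

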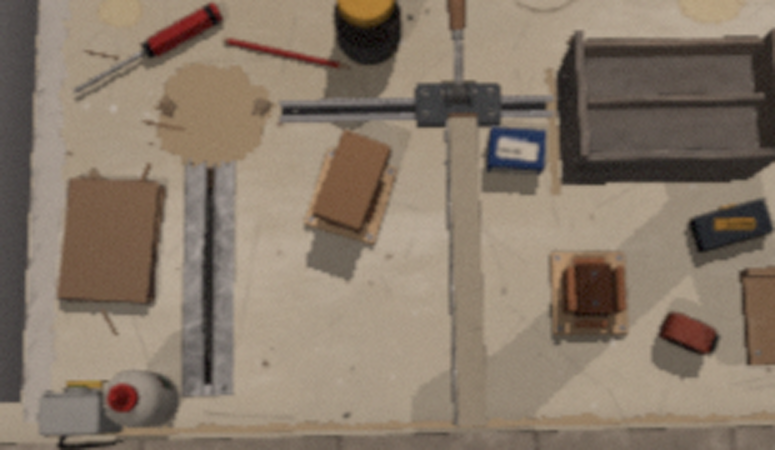

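View pics/b.png

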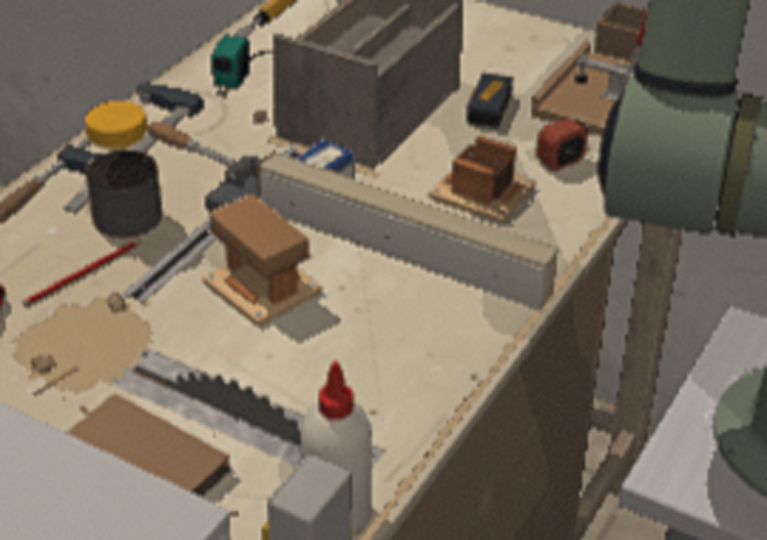

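The pictures show the sanding block lying across the stops at about (353,180) in the top crop, tilted about 22°. The stack is at (112,240), and the hardwood block sits between its cheeks at (593,290). The bench in front of the stop station is clear.

```bash
R='[.02166,.02986,0,0,0,.1214]'; python3 -m crank '[[0.02166,0.02986,0,0,0,0.1214],[0.02166,0.02986,0,0,0,0.1214],[0.02166,0.02986,0,0,0,0.1214],[0.02166,0.02986,0,0,0,0.1214],[0.02166,0.02986,0,0,0,0.1214],[0.02166,0.02986,0,0,0,0.1214],[0.02166,0.02986,0,0,0,0.1214],[0.02166,0.02986,0,0,0,0.1214],[0.02166,0.02986,0,0,0,0.1214],[0.02166,0.02986,0,0,0,0.1214]]' 1 40
python3 -m crank '[[0.02166,0.02986,0,0,0,0.1214],[0.02166,0.02986,0,0,0,0.1214],[0.02166,0.02986,0,0,0,0.1214],[0.02166,0.02986,0,0,0,0.1214],[0.02166,0.02986,0,0,0,0.1214],[0.02166,0.02986,0,0,0,0.1214],[0.02166,0.02986,0,0,0,0.1214],[0.02166,0.02986,0,0,0,0.1214],[0.02166,0.02986,0,0,0,0.1214],[0.02166,0.02986,0,0,0,0.1214]]'
```

```text
t: 2.05
tool_pos: [0.4042, -0.2177, 0.2535]
eef_rot: [0.709, 0.705, 0.0, 0.0]
ft_force: [-0.6, -0.6, 1.0]
gripper_width: 1.003
finger_force: 0.0
t: 3.3
tool_pos: [0.6208, 0.081, 0.2533]
eef_rot: [0.18, 0.984, -0.0, 0.0]
ft_force: [0.6, -0.4, 0.3]
gripper_width: 0.999
finger_force: 0.0
```

```bash
python3 -m crank '[[-0.0005,0,-0.025,0,0,0],[-0.0005,0,-0.025,0,0,0],[0,0,-0.025,0,0,0],[0,0,-0.025,0,0,0],[0,0,-0.02,0,0,0],[0,0,-0.02,0,0,0],[0,0,-0.018,0,0,0],[0,0,-0.011,0,0,0],[0,0,0,0,0,0],[0,0,0,0,0,0]]'
python3 -m crank '[[0,0,0,0,0,0],[0,0,0,0,0,0],[0,0,0,0,0,0],[0,0,0,0,0,0],[0,0,0,0,0,0],[0,0,0,0,0,0],[0,0,0,0,0,0],[0,0,0,0,0,0],[0,0,0,0,0,0],[0,0,0,0,0,0]]' -1 40
```

```text
t: 4.55
tool_pos: [0.6197, 0.0799, 0.0849]
eef_rot: [0.182, 0.983, 0.0, 0.001]
ft_force: [-0.1, -0.8, 0.2]
gripper_width: 1.002
finger_force: 0.0
t: 5.8
tool_pos: [0.6199, 0.08, 0.0853]
eef_rot: [0.182, 0.983, 0.0, 0.001]
ft_force: [-1.4, 0.0, 5.5]
gripper_width: 0.72
finger_force: 44.6
```

```bash
python3 -m crank '[[0,0,0.02,0,0,0],[0,0,0.027,0,0,0],[0,0,0.027,0,0,0],[0,0,0.026,0,0,0],[-0.0047,0.0254,0,0,0,0.0253],[-0.0047,0.0254,0,0,0,0.0253],[-0.0047,0.0254,0,0,0,0.0253],[-0.0047,0.0254,0,0,0,0.0253],[-0.0047,0.0254,0,0,0,0.0253],[-0.0047,0.0254,0,0,0,0.0253]]'
python3 -m crank '[[-0.0047,0.0254,0,0,0,0.0253],[-0.0047,0.0254,0,0,0,0.0253],[-0.0047,0.0254,0,0,0,0.0253],[-0.0047,0.0254,0,0,0,0.0253],[-0.0047,0.0254,0,0,0,0.0253],[-0.0047,0.0254,0,0,0,0.0253],[0,0,-0.03,0,0,0],[0,0,-0.03,0,0,0],[0,0,-0.03,0,0,0],[0,0,-0.028,0,0,0]]'
```

```text
t: 7.05
tool_pos: [0.5904, 0.233, 0.1838]
eef_rot: [0.107, 0.994, -0.0, -0.0]
ft_force: [0.5, -0.3, -0.8]
gripper_width: 0.714
finger_force: 43.9
t: 8.3
tool_pos: [0.5624, 0.385, 0.0649]
eef_rot: [0.031, 1.0, -0.0, -0.0]
ft_force: [-0.5, 0.6, -1.1]
gripper_width: 0.716
finger_force: 43.9
```

```bash
python3 -m crank '[[0,0,-0.003,0,0,0],[0,0,-0.003,0,0,0],[0,0,-0.002,0,0,0],[0,0,-0.002,0,0,0],[0,0,-0.001,0,0,0],[0,0,-0.001,0,0,0],[0,0,-0.001,0,0,0],[0,0,-0.001,0,0,0],[0,0,0,0,0,0],[0,0,0,0,0,0]]'
```

```text
t: 9.55
tool_pos: [0.5627, 0.3847, 0.0523]
eef_rot: [0.032, 1.0, -0.0, -0.0]
ft_force: [-0.5, 0.4, -1.7]
gripper_width: 0.715
finger_force: 43.9
```

```bash
python3 -m crank '[[0,0,-0.001,0,0,0],[0,0,-0.001,0,0,0],[0,0,-0.001,0,0,0],[0,0,-0.001,0,0,0],[0,0,0,0,0,0],[0,0,0,0,0,0],[0,0,0,0,0,0],[0,0,0,0,0,0],[0,0,0,0,0,0],[0,0,0,0,0,0]]'
```

```text
t: 10.8
tool_pos: [0.5627, 0.3847, 0.0496]
eef_rot: [0.032, 1.0, 0.0, 0.0]
ft_force: [-3.9, -1.6, 6.6]
gripper_width: 0.716
finger_force: 44.8
```

```bash
python3 -m crank '[[0,0,0,0,0,0],[0,0,0,0,0,0],[0,0,0,0,0,0],[0,0,0,0,0,0],[0,0,0,0,0,0],[0,0,0.02,0,0,0],[0,0,0.04,0,0,0],[0,0,0.04,0,0,0],[0,0,0.04,0,0,0],[0,0,0.04,0,0,0]]' 1
python3 -m crank '[[-0.0038,-0.0298,0,0,0,-0.077],[-0.0038,-0.0298,0,0,0,-0.077],[-0.0038,-0.0298,0,0,0,-0.077],[-0.0038,-0.0298,0,0,0,-0.077],[-0.0038,-0.0298,0,0,0,-0.077],[-0.0038,-0.0298,0,0,0,-0.077],[-0.0038,-0.0298,0,0,0,-0.077],[-0.0038,-0.0298,0,0,0,-0.077],[-0.0038,-0.0298,0,0,0,-0.077],[-0.0038,-0.0298,0,0,0,-0.077]]'
python3 -m crank '[[-0.0038,-0.0298,0,0,0,-0.077],[-0.0038,-0.0298,0,0,0,-0.077],[-0.0038,-0.0298,0,0,0,-0.077],[-0.0038,-0.0298,0,0,0,-0.077],[-0.0038,-0.0298,0,0,0,-0.077],[-0.0038,-0.0298,0,0,0,-0.077],[-0.0038,-0.0298,0,0,0,-0.077],[-0.0038,-0.0298,0,0,0,-0.077],[-0.0038,-0.0298,0,0,0,-0.077],[-0.0038,-0.0298,0,0,0,-0.077]]'
python3 - <<'E'
from h import *
for c in("top","side"):
    f=cams.grab_frame(c); save(f,c+"1.png"); np.savez(c+"1.npz",**f)
    for t in ["sanding_block","stop_station","stop_station_seat"]:
        for x in spotter.landmark_of(c,t)[:1]: print(c,t,x)
    p,u,v=pts(f)
    for n,b,(z0,z1) in [("sand",(.45,.68,.3,.5),(.045,.06)),("stops",(.54,.7,0,.16),(.054,.07)),("base",(.53,.7,.02,.15),(.008,.024)),("base+stops",(.53,.7,0.02,.15),(.008,.07))]:
        q=p[(p[:,0]>b[0])&(p[:,0]<b[1])&(p[:,1]>b[2])&(p[:,1]<b[3])&(p[:,2]>z0)&(p[:,2]<z1)]
        if len(q)>5:
            rc=cv2.minAreaRect((q[:,:2]*1000).astype(np.float32)); print(n,len(q),np.median(q[:,2]).round(4),np.round(rc[0],1),np.round(rc[1],1),round(rc[2],1),"mean",q.mean(0).round(4))
            if n=="stops":
                lo,hi=q[q[:,0]<q[:,0].mean()],q[q[:,0]>q[:,0].mean()]
                print(lo.mean(0).round(4),hi.mean(0).round(4),len(lo),len(hi))
a=cv2.imread("pics/top1.png")[140:220,190:270]; b=cv2.imread("pics/side1.png")[160:260,180:280]
cv2.imwrite("pics/c.png",np.hstack([cv2.resize(a,(400,400),interpolation=cv2.INTER_CUBIC),cv2.resize(b,(400,400),interpolation=cv2.INTER_CUBIC)]))
E
```

```text
t: 12.05
tool_pos: [0.5628, 0.3848, 0.2315]
eef_rot: [0.032, 1.0, 0.0, 0.001]
ft_force: [1.2, 0.6, 0.5]
gripper_width: 0.997
finger_force: 0.0
t: 13.3
tool_pos: [0.5249, 0.0858, 0.23]
eef_rot: [0.406, 0.914, 0.0, 0.001]
ft_force: [-0.1, -1.1, -0.5]
gripper_width: 1.0
finger_force: 0.0
t: 14.55
tool_pos: [0.4868, -0.2124, 0.23]
eef_rot: [0.719, 0.695, 0.0, 0.001]
ft_force: [0.3, -0.1, -0.6]
gripper_width: 0.998
finger_force: 0.0
top sanding_block {'location': [134.4, 193.8], 'confidence': 0.56}
top stop_station {'location': [228.6, 174.9], 'confidence': 0.87}
top stop_station_seat {'location': [231.3, 177.0], 'confidence': 0.87}
sand 856 0.0514 [565.6 421.2] [145.2 227.1] 89.9 mean [0.5622 0.3989 0.0514]
stops 79 0.0605 [615.7  83.3] [35.5 88.3] 71.5 mean [0.6146 0.0832 0.0601]
[0.5779 0.095  0.0595] [0.6522 0.0711 0.0608] 40 39
base 801 0.0133 [621.7  91.2] [117.9 111.5] 72.4 mean [0.6135 0.0834 0.0138]
base+stops 932 0.014 [621.7  91.2] [117.9 111.5] 72.4 mean [0.614  0.0833 0.0191]
side sanding_block {'location': [175.0, 268.9], 'confidence': 0.79}
side stop_station {'location': [221.3, 209.1], 'confidence': 0.82}
side stop_station_seat {'location': [222.8, 205.2], 'confidence': 0.58}
sand 641 0.0502 [563.4 386.9] [ 63.7 114. ] 85.7 mean [0.5612 0.3867 0.0502]
stops 65 0.0595 [615.7  89.1] [35.4 90.5] 71.0 mean [0.6137 0.0906 0.059 ]
[0.5776 0.1022 0.0589] [0.6508 0.0786 0.059 ] 33 32
base 472 0.0127 [613.3  89.7] [ 97.7 107.8] 72.7 mean [0.6139 0.0976 0.0134]
base+stops 698 0.0149 [613.3  89.7] [ 97.7 107.8] 72.7 mean [0.6133 0.0956 0.0235]
```

View pics/c.png

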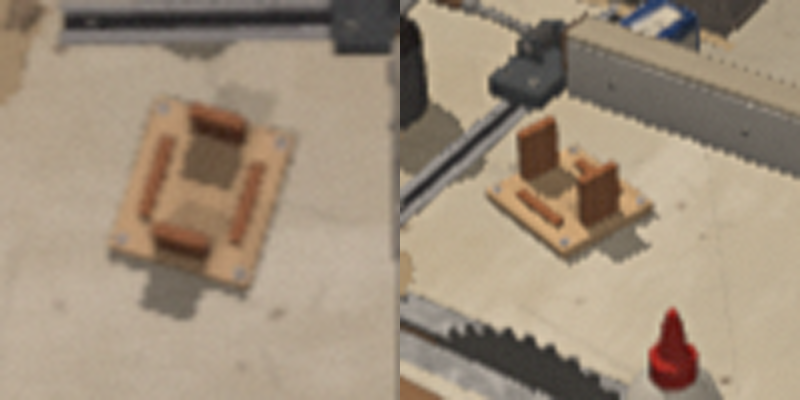

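Stop station is now clear in both views (top crop about (205,190), side crop about (570,195)). Its stops give a centre near (0.615, 0.083) and an axis at -17.8°. The sanding block lies flat on the stack (top at z≈0.05). Next I grip the hardwood block by its ends.

```bash
python3 -m crank '[[-0.001,0.001,-0.03,0,0,0.014],[0,0,-0.03,0,0,0],[0,0,-0.03,0,0,0],[0,0,-0.03,0,0,0],[0,0,-0.022,0,0,0],[0,0,-0.018,0,0,0],[0,0,-0.016,0,0,0],[0,0,-0.01,0,0,0],[0,0,0,0,0,0],[0,0,0,0,0,0]]'
python3 -m crank '[[0,0,0,0,0,0],[0,0,0,0,0,0],[0,0,0,0,0,0],[0,0,0,0,0,0],[0,0,0,0,0,0],[0,0,0,0,0,0],[0,0,0,0,0,0],[0,0,0,0,0,0],[0,0,0,0,0,0],[0,0,0,0,0,0]]' -1 40
```

```text
t: 16.2
tool_pos: [0.4862, -0.2105, 0.0428]
eef_rot: [0.714, 0.701, 0.0, 0.0]
ft_force: [0.9, 0.0, 0.7]
gripper_width: 1.001
finger_force: 0.0
t: 17.45
tool_pos: [0.4863, -0.2107, 0.043]
eef_rot: [0.714, 0.701, 0.0, 0.001]
ft_force: [-0.1, 0.0, 6.1]
gripper_width: 0.718
finger_force: 44.4
```

```bash
python3 -m crank '[[0,0,0.02,0,0,0],[0,0,0.035,0,0,0],[0,0,0.04,0,0,0],[0,0,0.035,0,0,0],[-0.003,0.025,0,0,0,-0.0243],[-0.003,0.025,0,0,0,-0.0243],[-0.003,0.025,0,0,0,-0.0243],[-0.003,0.025,0,0,0,-0.0243],[-0.003,0.025,0,0,0,-0.0243],[-0.003,0.025,0,0,0,-0.0243]]'
python3 -m crank '[[-0.003,0.025,0,0,0,-0.0243],[-0.003,0.025,0,0,0,-0.0243],[-0.003,0.025,0,0,0,-0.0243],[-0.003,0.025,0,0,0,-0.0243],[-0.003,0.025,0,0,0,-0.0243],[-0.003,0.025,0,0,0,-0.0243],[0,0,-0.035,0,0,0],[0,0,-0.035,0,0,0],[0,0,-0.03,0,0,0],[0,0,-0.025,0,0,0]]'
python3 -m crank '[[0,0,-0.005,0,0,0],[0,0,-0.003,0,0,0],[0,0,-0.002,0,0,0],[0,0,-0.001,0,0,0],[0,0,-0.001,0,0,0],[0,0,-0.001,0,0,0],[0,0,0,0,0,0],[0,0,0,0,0,0],[0,0,0,0,0,0],[0,0,0,0,0,0]]'
```

```text
t: 18.7
tool_pos: [0.4673, -0.0594, 0.1721]
eef_rot: [0.763, 0.646, -0.0, -0.0]
ft_force: [0.3, 0.2, -0.2]
gripper_width: 0.718
finger_force: 43.8
t: 19.95
tool_pos: [0.4492, 0.0897, 0.0461]
eef_rot: [0.808, 0.589, -0.0, -0.0]
ft_force: [0.1, 0.1, 0.4]
gripper_width: 0.717
finger_force: 43.9
t: 21.2
tool_pos: [0.4498, 0.0897, 0.0343]
eef_rot: [0.808, 0.589, 0.0, 0.0]
ft_force: [1.7, 0.8, -0.1]
gripper_width: 0.719
finger_force: 43.8
```

```bash
python3 -m crank '[[0,0,-0.001,0,0,0],[0,0,-0.001,0,0,0],[0,0,-0.001,0,0,0],[0,0,-0.0005,0,0,0],[0,0,0,0,0,0],[0,0,0,0,0,0],[0,0,0,0,0,0],[0,0,0,0,0,0],[0,0,0,0,0,0],[0,0,0,0,0,0]]'
```

```text
t: 22.45
tool_pos: [0.4497, 0.0898, 0.031]
eef_rot: [0.808, 0.589, 0.0, 0.0]
ft_force: [-1.7, 0.5, 5.6]
gripper_width: 0.718
finger_force: 44.4
```

```bash
python3 -m crank '[[0,0,0,0,0,0],[0,0,0,0,0,0],[0,0,0,0,0,0],[0,0,0,0,0,0],[0,0,0,0,0,0],[0,0,0.015,0,0,0],[0,0,0.03,0,0,0],[0,0,0.035,0,0,0],[0,0,0.035,0,0,0],[0,0,0.035,0,0,0]]' 1
python3 -m crank '[[0,-0.022,0,0,0,0.157],[0,-0.022,0,0,0,0.157],[0,-0.022,0,0,0,0.157],[0,-0.022,0,0,0,0.157],[0,-0.022,0,0,0,0.157],[0,-0.022,0,0,0,0.157],[0,-0.022,0,0,0,0.157],[0,-0.022,0,0,0,0.157],[0,-0.022,0,0,0,0.157],[0,-0.022,0,0,0,0.157]]'
cat > m.py <<'E'
from h import *
import sys
tag=sys.argv[1]
for c in("top","side"):
    f=cams.grab_frame(c); save(f,c+tag+".png"); np.savez(c+tag+".npz",**f)
    p,u,v=pts(f)
    for n,b,(z0,z1) in [("blk",(.37,.53,.02,.16),(.033,.047)),("stops",(.54,.7,0,.16),(.054,.07)),("fence",(.45,.65,-.1,0),(.06,.08))]:
        q=p[(p[:,0]>b[0])&(p[:,0]<b[1])&(p[:,1]>b[2])&(p[:,1]<b[3])&(p[:,2]>z0)&(p[:,2]<z1)]
        if len(q)>5:
            rc=cv2.minAreaRect((q[:,:2]*1000).astype(np.float32)); print(c,n,len(q),np.median(q[:,2]).round(4),np.round(rc[0],1),np.round(rc[1],1),round(rc[2],1),"mean",q.mean(0).round(4))
            if n=="stops":
                lo,hi=q[q[:,0]<q[:,0].mean()],q[q[:,0]>q[:,0].mean()]
                print((lo.mean(0)+hi.mean(0)).round(4)/2, np.degrees(np.arctan2(*(hi-lo.mean(0)).mean(0)[1::-1])).round(2))
E
python3 m.py 2
python3 -c "
import cv2,numpy as np
a=cv2.imread('pics/top2.png')[140:240,180:280]; b=cv2.imread('pics/side2.png')[160:260,180:280]
cv2.imwrite('pics/d.png',np.hstack([cv2.resize(x,(400,400),interpolation=cv2.INTER_CUBIC) for x in(a,b)]))"
```

```text
t: 23.7
tool_pos: [0.4496, 0.0897, 0.1819]
eef_rot: [0.808, 0.589, 0.0, 0.0]
ft_force: [-0.2, -0.5, -0.1]
gripper_width: 0.998
finger_force: 0.0
t: 24.95
tool_pos: [0.4496, -0.1309, 0.1807]
eef_rot: [0.152, 0.988, 0.0, -0.0]
ft_force: [-0.8, -0.3, 0.5]
gripper_width: 1.001
finger_force: 0.0
top blk 282 0.0408 [451.   87.6] [41.9 62.2] 72.4 mean [0.4506 0.0874 0.0406]
top stops 78 0.0599 [615.9  83.7] [34.9 88.9] 72.3 mean [0.6164 0.0836 0.06  ]
[0.61545 0.08385 0.06   ] -17.76
top fence 797 0.0685 [550.  -56.9] [ 37.7 199.4] 89.7 mean [ 0.5475 -0.0569  0.0684]
side blk 213 0.0394 [449.4  93.2] [45.6 66. ] 73.0 mean [0.4485 0.0953 0.0394]
side stops 70 0.0587 [614.   89.7] [37.2 92.8] 70.6 mean [0.6139 0.0899 0.0585]
[0.6139  0.08995 0.05855] -18.55
side fence 480 0.0671 [549.9 -51.4] [199.5  47. ] 0.4 mean [ 0.548  -0.0493  0.0669]
```

View pics/d.png

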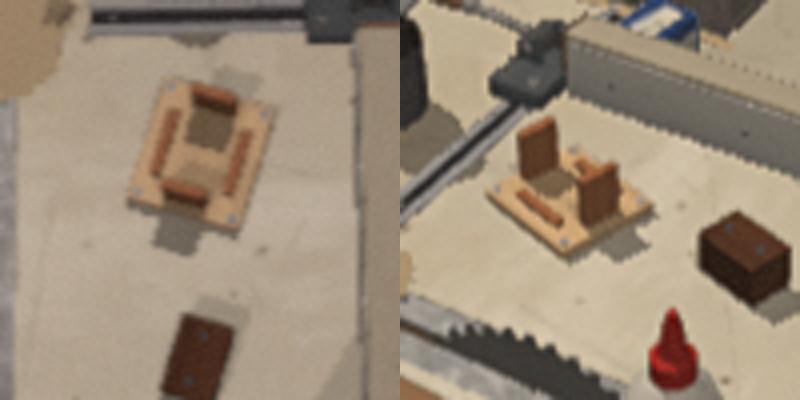

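The hardwood block stands upright and alone on the bench (top crop about (200,355)), with pilot marks on top. Both cameras agree that the station is (0.165, -0.004) from the block, with matching yaw. Now I regrip it across the long sides.

```bash
python3 -m crank '[[0,0.022,0,0,0,-0.005],[0,0.022,0,0,0,0],[0,0.022,0,0,0,0],[0,0.022,0,0,0,0],[0,0.022,0,0,0,0],[0,0.022,0,0,0,0],[0,0.022,0,0,0,0],[0,0.022,0,0,0,0],[0,0.022,0,0,0,0],[0,0.022,0,0,0,0]]'
python3 -m crank '[[0,0,-0.025,0,0,0],[0,0,-0.03,0,0,0],[0,0,-0.03,0,0,0],[0,0,-0.022,0,0,0],[0,0,-0.02,0,0,0],[0,0,-0.012,0,0,0],[0,0,-0.009,0,0,0],[0,0,0,0,0,0],[0,0,0,0,0,0],[0,0,0,0,0,0]]'
python3 -m crank '[[0,0,0,0,0,0],[0,0,0,0,0,0],[0,0,0,0,0,0],[0,0,0,0,0,0],[0,0,0,0,0,0],[0,0,0,0,0,0],[0,0,0,0,0,0],[0,0,0,0,0,0],[0,0,0,0,0,0],[0,0,0,0,0,0]]' -1 40
```

```text
t: 26.3
tool_pos: [0.4492, 0.0911, 0.1807]
eef_rot: [0.158, 0.987, 0.0, -0.0]
ft_force: [0.4, -0.6, 1.0]
gripper_width: 0.998
finger_force: 0.0
t: 27.55
tool_pos: [0.4503, 0.0898, 0.0333]
eef_rot: [0.157, 0.988, 0.0, 0.001]
ft_force: [0.3, 0.0, 0.4]
gripper_width: 1.004
finger_force: 0.0
t: 28.8
tool_pos: [0.45, 0.0897, 0.0331]
eef_rot: [0.157, 0.988, -0.0, 0.0]
ft_force: [-1.4, -0.4, 5.6]
gripper_width: 0.483
finger_force: 41.1
```

```bash
python3 -m crank '[[0,0,0.02,0,0,0],[0,0,0.04,0,0,0],[0,0,0.04,0,0,0],[0.0235,-0.0006,0,0,0,0],[0.0235,-0.0006,0,0,0,0],[0.0235,-0.0006,0,0,0,0],[0.0235,-0.0006,0,0,0,0],[0.0235,-0.0006,0,0,0,0],[0.0235,-0.0005,0,0,0,0],[0.0235,-0.0005,0,0,0,0]]'
python3 -m crank '[[0,0,0,0,0,0],[0,0,-0.02,0,0,0],[0,0,-0.01,0,0,0],[0,0,0,0,0,0],[0,0,0,0,0,0],[0,0,0,0,0,0],[0,0,0,0,0,0],[0,0,0,0,0,0],[0,0,0,0,0,0],[0,0,0,0,0,0]]'
python3 - <<'E'
from h import *
print(readout.get_obs()["tool_pos"],readout.get_obs()["eef_rot"])
f=cams.grab_frame("side"); save(f,"side3.png"); a=f["pixels"][160:250,170:290,::-1]
cv2.imwrite("pics/e.png",cv2.resize(a,(800,600),interpolation=cv2.INTER_CUBIC))
E
```

```text
t: 30.05
tool_pos: [0.6145, 0.0857, 0.132]
eef_rot: [0.157, 0.988, -0.0, -0.001]
ft_force: [-0.6, -1.4, -1.2]
gripper_width: 0.482
finger_force: 40.7
t: 31.3
tool_pos: [0.6142, 0.0857, 0.1028]
eef_rot: [0.157, 0.988, 0.0, -0.0]
ft_force: [-0.9, -0.6, -0.2]
gripper_width: 0.487
finger_force: 40.7
[0.61422433 0.08573491 0.10275649] [ 1.57241891e-01  9.87560118e-01  3.67163891e-06 -4.09139928e-05]
```

View pics/e.png

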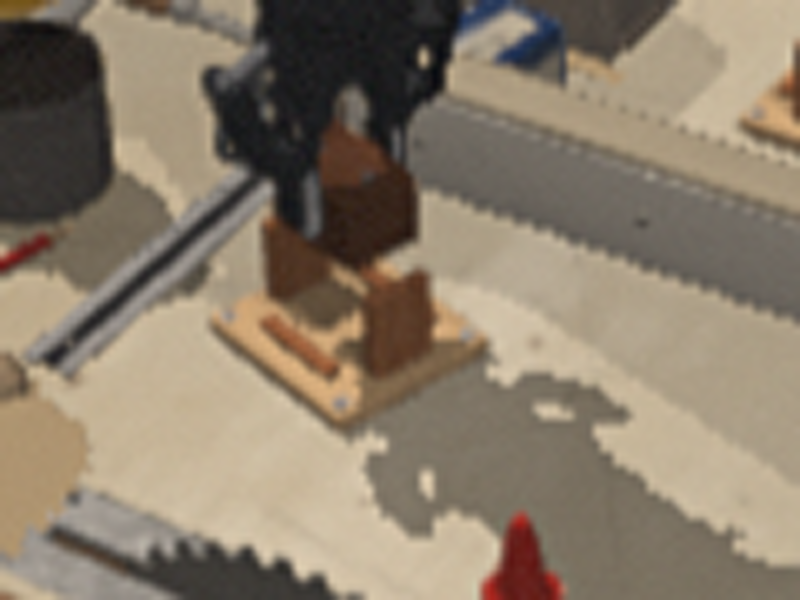

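The block hangs just above the pocket between the stops (bottom edge around (370,260), stops at (295,260) and (398,320)). Lowering gently.

```bash
python3 -m crank '[[0.0003,0,-0.005,0,0,0],[0,0,-0.005,0,0,0],[0,0,-0.004,0,0,0],[0,0,-0.004,0,0,0],[0,0,-0.004,0,0,0],[0,0,-0.004,0,0,0],[0,0,-0.002,0,0,0],[0,0,0,0,0,0],[0,0,0,0,0,0],[0,0,0,0,0,0]]'
```

```text
t: 32.6
tool_pos: [0.6147, 0.0857, 0.075]
eef_rot: [0.157, 0.988, 0.0, 0.0]
ft_force: [0.5, 0.2, -0.8]
gripper_width: 0.486
finger_force: 40.7
```

```bash
python3 -m crank '[[0,0,-0.005,0,0,0],[0,0,-0.005,0,0,0],[0,0,-0.005,0,0,0],[0,0,-0.003,0,0,0],[0,0,-0.003,0,0,0],[0,0,-0.002,0,0,0],[0,0,-0.001,0,0,0],[0,0,-0.001,0,0,0],[0,0,0,0,0,0],[0,0,0,0,0,0]]'
```

```text
t: 33.85
tool_pos: [0.6147, 0.0857, 0.0499]
eef_rot: [0.157, 0.988, 0.0, 0.0]
ft_force: [0.7, -0.8, -1.8]
gripper_width: 0.488
finger_force: 40.7
```

```bash
python3 -m crank '[[0,0,-0.001,0,0,0],[0,0,-0.001,0,0,0],[0,0,-0.001,0,0,0],[0,0,-0.001,0,0,0],[0,0,-0.0007,0,0,0],[0,0,0,0,0,0],[0,0,0,0,0,0],[0,0,0,0,0,0],[0,0,0,0,0,0],[0,0,0,0,0,0]]'
```

```text
t: 35.1
tool_pos: [0.6146, 0.0857, 0.0451]
eef_rot: [0.157, 0.988, 0.0, 0.0]
ft_force: [-0.8, -0.2, 0.8]
gripper_width: 0.485
finger_force: 40.7
```

```bash
python3 -m crank '[[0,0,-0.0006,0,0,0],[0,0,0,0,0,0],[0,0,0,0,0,0],[0,0,0,0,0,0],[0,0,0,0,0,0],[0,0,0,0,0,0],[0,0,0,0,0,0],[0,0,0,0,0,0],[0,0,0,0,0,0],[0,0,0,0,0,0]]'
python3 -m crank '[[0,0,0,0,0,0],[0,0,0,0,0,0],[0,0,0,0,0,0],[0,0,0,0,0,0],[0,0,0,0,0,0],[0,0,0.015,0,0,0],[0,0,0.03,0,0,0],[0,0,0.04,0,0,0],[0,0,0.04,0,0,0],[0,0,0.04,0,0,0]]' 1
python3 -m crank '[[0,-0.03,0,0,0,0],[0,-0.03,0,0,0,0],[0,-0.03,0,0,0,0],[0,-0.03,0,0,0,0],[0,-0.03,0,0,0,0],[0,-0.03,0,0,0,0],[0,-0.03,0,0,0,0],[0,0,0,0,0,0],[0,0,0,0,0,0],[0,0,0,0,0,0]]'
python3 - <<'E'
from h import *
o=[]
for c,(r,k) in (("top",(140,190)),("side",(160,180))):
    f=cams.grab_frame(c); o.append(cv2.resize(f["pixels"][r:r+90,k:k+90,::-1],(400,400),interpolation=cv2.INTER_CUBIC))
    p,u,v=pts(f)
    q=p[(abs(p[:,0]-.615)<.018)&(abs(p[:,1]-.0845)<.012)]; print(c,"block top z",np.percentile(q[:,2],[5,50,95]).round(4))
    A=np.c_[q[:,:2]-q[:,:2].mean(0),np.ones(len(q))]; print("slope",np.linalg.lstsq(A,q[:,2],rcond=None)[0].round(4))
    for t in ["sanding_block","tape_measure","screw_box"]: 
        for x in spotter.boxes_of(c,t)[:1]: print(c,t,x["rect"],round(x["confidence"],2))
    q=p[(abs(p[:,0]-.563)<.05)&(abs(p[:,1]-.385)<.025)]; print("sand z",np.percentile(q[:,2],[5,50,95]).round(4))
cv2.imwrite("pics/f.png",np.hstack(o))
E
```

```text
t: 36.35
tool_pos: [0.6146, 0.0857, 0.0451]
eef_rot: [0.157, 0.988, -0.0, 0.0]
ft_force: [-1.5, -0.4, 6.3]
gripper_width: 0.487
finger_force: 41.4
t: 37.6
tool_pos: [0.6146, 0.0857, 0.2121]
eef_rot: [0.157, 0.988, 0.0, 0.001]
ft_force: [0.3, -1.0, -0.1]
gripper_width: 1.001
finger_force: 0.0
t: 38.85
tool_pos: [0.6146, -0.1232, 0.2098]
eef_rot: [0.157, 0.988, 0.0, 0.0]
ft_force: [0.0, 0.5, -0.1]
gripper_width: 0.998
finger_force: 0.0
top block top z [0.0485 0.0529 0.0569]
slope [-0.0023  0.0458  0.0528]
top sanding_block [123.3, 174.6, 25.3, 35.7] 0.94
top tape_measure [355.5, 225.5, 22.7, 17.6] 0.73
sand z [0.0467 0.0513 0.0549]
side block top z [0.0481 0.0517 0.0552]
slope [0.0417 0.0296 0.0518]
side sanding_block [154.6, 252.1, 45.5, 26.6] 0.85
side tape_measure [319.0, 150.3, 20.6, 21.4] 0.68
side screw_box [235.7, 160.0, 20.0, 9.7] 0.7
sand z [0.0471 0.0503 0.0537]
```

View pics/f.png

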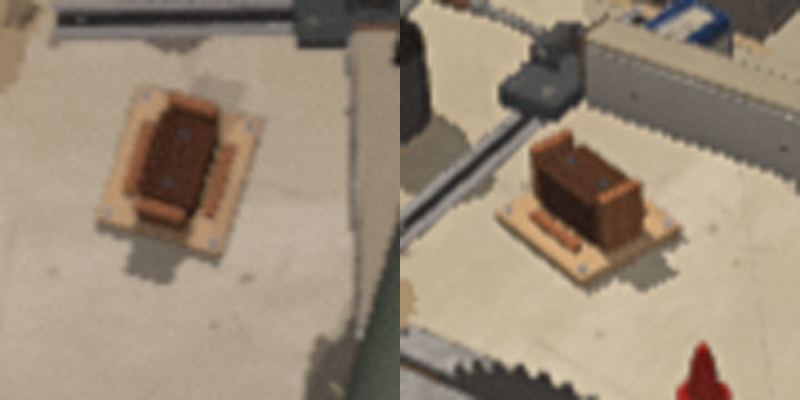

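The block sits between the stops (top crop (180,160), side crop (590,185)). Its top is level at z≈0.052, so it is fully seated. The sanding block's top is at z≈0.051 on the stack, and the bystanders haven't moved.

```bash
python3 -c "
from plant import bot
print(bot.sign_off())"
```

```text
the job is handed in; nothing more can be done
None
```

The job is done and handed in at about 39 s: the sanding block lies flat on the stack, and the hardwood block, regripped on the bare bench, is fully seated right way up in the end-stop station, with the tape measure and screw box left alone.

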